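Pin a microscope's stage plate into register

ROBOT

A 6-joint arm with a two-finger parallel gripper is mounted at the origin on the work surface. World frame = base frame: x ahead of the robot, y to its left, z up, the work surface at z = 0. Lengths are in mm, angles in degrees, forces in N, time in s.
With the tool pointing down it reaches from about 300 to 950 mm from the base axis. Payload 3.1 kg.
Tool frame: the origin (TCP) lies midway between the tips of the shut fingers; the grasp point (between the pads) lies ctrl.grasp_offset behind it (ctrl.grasp_offset is the distance from the TCP to the grasp point, in mm); z points along the fingers, y is the line along which they close (so a half turn about z gives the same grasp; the last joint's range is limited). The gripper opens to 85 mm and grips with 20 to 120 N. Pads are 22 mm wide; open, the fingers measure 114 mm over their backs; the gripper's body (76 mm by 85 mm) begins 54 mm behind the grasp point. The pads swing forward as they close: fully open they stand 13 mm farther back than shut.
Start: joints at [-69.597, 17.653, 93.61, -0, 68.738, -3.994], TCP at [258.131, -569.21, 231.272] pointing down, gripper open.
Joint ranges: [-175.34, 175.34], [-45.06, 112.39], [2.9, 150.54], [-68.45, 248.45], [3.09, 151.38], [-168.51, 168.51]. Speed limits (degrees/s): [159.86, 159.86, 180, 180, 180, 180].

INTERFACE

Orientations are given as a 3x3 rotation matrix whose columns are the frame's x, y, z axes.
In Python, from rig import state, viewer, ctrl gives the robot as it stands. The module is installed in compiled form; this text tells all that it offers.
- The arm moves only by the shell command python3 -m jog 'ROWS' [FORCE]. ROWS is JSON, a list of rows, each a list of 7 numbers: the shift along the tool's x, y, z in cm, then the turn, a rotation vector about the tool's x, y, z in rad, then the closure, from 0 (fully open) to 1 (shut). A call has 1 to 12 rows; each row shifts and turns the commanded pose from where the row before left it, along the tool's axes as they then stand; what a row does not reach is not made up. A row lasts 1/12 s, in which the tool goes at most 41.7 mm and 7.16 degrees, less where a joint would pass 70% of its speed; a pose out of reach is approached as far as the arm can. A call with a gripper value outside its range is refused whole. The fingers move at their own pace and stop on an object; FORCE is the grip in N (left out, the last holds). Time passes only in rows, so rows that do not move let the fingers close. It gives the time, the measured TCP pose, the force, the opening and the grip force at its end, in the units of the state.
- state(): the state, without advancing time (a new reading comes with each control period).
- viewer.read_camera(name): name is "scene" or "side" or "wrist"; returns a dict with "frame" (384x512x3 uint8, red, green, blue), "depth" (384x512 float32, mm along the optical axis (not along the pixel's ray), 0 where there is no reading), "fx", "fy", "cx", "cy" (pixels), "pose" (4x4, takes a point from camera to world coordinates); the wrist camera has in their place "tool_from_camera" (4x4, takes a point from camera to tool coordinates, whose origin is the TCP and whose axes are the flange's). Camera axes: x right, y up, looking along -z (the intrinsics and any distortion apply to the point x, -y, -z); pixel columns grow to the right and rows downward; lengths in mm; the calibration is good to about 2 mm. A picture is of the moment at which its call begins: read the wrist's pose just before it.
- ctrl.close_job(): hands the job in; it is judged then, once.
The state is a dict: "time_s": time; "joints": joint angles; "qvel": joint speeds; "joint_efforts": joint torques, N m; "ee_pos": TCP position; "tool_rot": TCP orientation; "force": force on the tool from outside, world axes, zero at the start; "ft_torque": the same for the moment, N m; "grip_width": finger opening in mm; "gripper_force": force on a finger pad.
Only numpy, scipy, OpenCV 4.12 (cv2) and the standard library are available. Lean on these libraries where they do the work, as an engineer would, in place of code of your own. Each camera call takes 0.05 s, during which the arm holds its last target. There are 200 camera calls.

TASK

The stage plate lies several millimetres out of line on the microscope stand. First ease the tapered alignment pin from the wooden block down through the plate's yellow-ringed hole into the hole of the stand below, feeling your way and never forcing it (25 N at most), until its collar lies on the plate and the holes are drawn into line; then drop the black-headed clamp bolt fully home in the plate's other hole with the same care. Leave both standing in place and do not disturb anything else.

Things in the scene. Friction and masses are not known exactly. Their poses are not given: they have to be found in the camera images.
- stand: Dark grey cast base of a microscope stand, fixed, 260 (x) x 200 (y) x 45 mm high; origin under its centre, y to the robot's left. Its flat top carries the loose plate. A 32 mm steel pillar stands at x +100 mm, its top 235 mm above the table; two 22 mm high black knobs at x +105, y +-70 mm.
- seat_pin (a point): Middle place (stand x -40, y +55, z 45 mm) of the stand's own 17 mm hole for the pin, under the plate. The hole is in a 12 mm thick steel seat, flush with the stand's top, that can be set over up to 8 mm in stand x and 3.5 mm in y and is clamped fast; how far it is set over is not measured. A tip that stops 8 mm below the plate's upper face stands on the seat beside its hole.
- seat_bolt (a point): Middle place (stand x -40, y -55, z 45 mm) of the seat's 17 mm hole for the bolt; the real one is off by the same shift as the pin's hole: the two real holes are 110 mm apart along the stand's y axis. Below both, the stand is hollow.
- plate: Loose off-white steel stage plate lying on the stand, 104 (x) x 160 (y) x 8 mm, 0.65 to 0.95 kg, with a 56 mm light opening in the middle; origin at the centre of its underside, axes as the stand. Its holes start 5 to 10 mm out of line with the seat's, so that only a crescent of each seat hole shows through. It slides, and turns, under a sideways push of about 3 to 7 N.
- pin_hole (a point): Centre, on the plate's upper face, of the plate's 17 mm through hole on the robot's left (plate x 0, y +55 mm), ringed with yellow marks: the hole for the pin. Axes as the plate.
- bolt_hole (a point): Centre, on the plate's upper face, of the plate's plain 17 mm through hole on the robot's right (plate x 0, y -55 mm): the hole for the bolt. Axes as the plate.
- pin: Tapered steel pin, 0.09 kg, upright in the block; origin at the tip, z up. The flat 5 mm tip widens evenly to 15.4 mm diameter at 30 mm and keeps that to 44 mm; collar 25 mm diameter (44 to 48 mm); knurled grip 20 mm diameter (48 to 72 mm), yellow dot on top. Home with the collar on the plate. Going down it pushes sideways where the holes disagree: give way to that. At most 25 N on plate or stand.
- pin_collar (a point): Centre of the underside of the pin's collar, 44 mm above the pin's tip.
- bolt: Clamp bolt with a black knurled head, 0.06 kg, upright in the block; origin at its lower end, z up. Shank 13 mm diameter, 34 mm long, lowest 12 mm coned to a 6 mm end; flange 25 mm diameter (34 to 37 mm); head 20 mm diameter (37 to 58 mm). It drops in without turning; home with the flange on the plate. At most 25 N on plate or stand.
- bolt_collar (a point): Centre of the underside of the bolt's flange, 34 mm above its lower end.
- block: Brown hardwood block, fixed, 56 (x) x 160 (y) x 50 mm high, with three 17 mm through holes in its top along its y axis, at y +50, 0 and -50 mm; origin at the centre of its underside. Pin, bolt and spindle hang in the holes by their collars, in any order, their collars' undersides 50 mm above the table.
- spindle: Spare brass spindle in the block's third hole, 10 mm shank, flange 25 mm and knurled head 16 mm in diameter, top 71 mm above the table. Not needed: leave it.
- objective: Loose black objective lens, 38 mm in diameter, 44 mm high, standing on the table; origin under its centre. Leave it alone.
- tweezers: Loose steel tweezers, 115 mm long, lying on the table; origin under their middle. Leave alone.
- stage_disc: Loose black disc, 55 mm in diameter, 6 mm thick, lying on the table. Leave it alone.
- dish: Loose shallow glass dish, 80 mm in diameter, 16 mm high. Leave it alone.
- eyepiece0: Loose dark metal eyepiece, 38 mm in diameter, 52 mm high. Leave it alone.
- eyepiece1: Loose black eyepiece, 38 mm in diameter, 52 mm high. Leave it alone.
- screwdriver: Loose screwdriver, 170 mm long, lying at the right. Leave it alone.

How it is judged (in metres and radians):
On the way, in this order (a step that is already met when the one before it is completed fails the run):
1. the tapered pin is home in the yellow-ringed hole: collar on the plate, plate flat on the stand (z of pin in the frame of pin_hole below -0.042 m and horizontal distance between pin_collar and pin_hole below 0.0035 m and angle between pin's own z axis and vertical below 0.09 rad and angle between plate's own z axis and vertical below 0.02 rad and z of plate in the frame of stand between 0.0435 and 0.0475 m), for 0.2 s.
2. the clamp bolt is home in the other hole, the pin still in (all of step 1 and z of bolt in the frame of bolt_hole below -0.032 m and horizontal distance between bolt_collar and bolt_hole below 0.0035 m and angle between bolt's own z axis and vertical below 0.09 rad), for 0.2 s.
At the end, for the whole second after the job is handed in: Pin tip at least 42 mm and bolt end at least 32 mm below the plate's upper face, in their own holes, collars within 3.5 mm of the hole centres, both within 0.09 rad of upright; plate flat on the stand (tilt under 0.02 rad, underside 43.5 to 47.5 mm above the stand's); all at rest (all of step 2 and linear speed of each of pin, bolt, plate below 0.01 m/s); the robot touches nothing.
It fails at once if the pin is forced: pressed against the plate or the stand with more than 25 N (contact force between pin and plate above 25 N or contact force between pin and stand above 25 N).
It fails at once if the bolt is forced: pressed against the plate or the stand with more than 25 N (contact force between bolt and plate above 25 N or contact force between bolt and stand above 25 N).
It fails at once if one of the other things is disturbed (moved more than 20 mm) (distance of any of spindle, objective, tweezers, stage_disc, dish, eyepiece0, eyepiece1, screwdriver from where it was at the start of the episode above 0.02 m).
It also fails if it takes over 72 s, if anything falls off the work surface, if the arm or the gripper's body presses on something with over 40 N, if the wrist force passes 120 N, or if a joint passes its speed limit or range.

## Working session

There is one attempt and no reset: what is moved stays moved. The work goes in short steps, Python scripts to look and compute and a shell command to move; the robot and the scene stay as the last step left them, time stands still between calls to the robot, and variables do not carry over. Pictures are saved under pics/ and viewed, at most 10 in all, crops included, and the job is handed in when it is done.

```bash
mkdir -p pics; cat > h.py <<'E'
import numpy as np, cv2
from rig import state, viewer, ctrl
def grab(name):
    s=state(); c=viewer.read_camera(name)
    if name=="wrist":
        T=np.eye(4);T[:3,:3]=np.array(s["tool_rot"]);T[:3,3]=s["ee_pos"]
        c["pose"]=T@np.array(c["tool_from_camera"])
    np.savez(f"{name}.npz",**{k:np.array(v) for k,v in c.items()})
    return c
def load(name): return dict(np.load(f"{name}.npz"))
def px(c,u,v,z=None):
    """pixel->world; at plane height z, or by depth"""
    r=np.array([(u-c["cx"])/c["fx"],-(v-c["cy"])/c["fy"],-1.]);P=np.array(c["pose"])
    d=P[:3,:3]@r;o=P[:3,3]
    t=(z-o[2])/d[2] if z is not None else c["depth"][int(round(v)),int(round(u))]
    return o+t*d
def save(c,fn,box=None,k=1):
    im=c["frame"][:,:,::-1]
    if box: im=im[box[1]:box[3],box[0]:box[2]]
    cv2.imwrite("pics/"+fn,cv2.resize(im,None,fx=k,fy=k,interpolation=cv2.INTER_CUBIC))
E
python3 - <<'E'
from h import *
s=state();print(s);print(ctrl.grasp_offset)
a=grab("scene");b=grab("side")
print([k for k in a], a["fx"],a["pose"],b["pose"])
save(a,"scene.png",k=1.5);save(b,"side.png",k=1.5)
E
```

```text
{'time_s': 0.0, 'joints': array([-6.95984612e+01,  1.77058747e+01,  9.36902305e+01,  6.92008211e-04,
        6.87367562e+01, -3.99296999e+00]), 'qvel': array([-0.02202141, -0.08928967, -0.01330975,  0.04385491,  0.11265406,
       -0.02212159]), 'joint_efforts': array([-1.61654509e-03, -4.15259492e+01, -2.76665694e+01, -5.57995497e-05,
        1.02530408e-02, -2.41177753e-05]), 'ee_pos': array([ 257.83092185, -568.43337339,  230.02627752]), 'tool_rot': array([[ 9.10725131e-01,  4.13012226e-01, -7.97801277e-04],
       [ 4.13012960e-01, -9.10722545e-01,  2.17733495e-03],
       [ 1.72690344e-04, -2.31245592e-03, -9.99997311e-01]]), 'force': array([0.09763968, 0.53951781, 0.76498507]), 'ft_torque': array([-0.05600414,  0.00711313,  0.05609954]), 'gripper_force': 0.0, 'grip_width': 85.68920698184328}
18.700000000000003
['frame', 'depth', 'fx', 'fy', 'cx', 'cy', 'pose'] 426.10365577674975 [[-1.41065347e-01 -5.97284353e-01  7.89526421e-01  1.44620385e+03]
 [ 9.89963404e-01 -9.19879170e-02  1.07287844e-01  7.29729261e+01]
 [ 8.54554064e-03  7.96736861e-01  6.04265959e-01  7.39734488e+02]
 [ 0.00000000e+00  0.00000000e+00  0.00000000e+00  1.00000000e+00]] [[-9.90134180e-01  8.94725260e-02 -1.07837715e-01  4.34851998e+02]
 [-1.40093058e-01 -6.16331833e-01  7.74925162e-01  9.03475312e+02]
 [ 2.87069522e-03  7.82387205e-01  6.22785694e-01  8.41797826e+02]
 [ 0.00000000e+00  0.00000000e+00  0.00000000e+00  1.00000000e+00]]
```

View pics/scene.png

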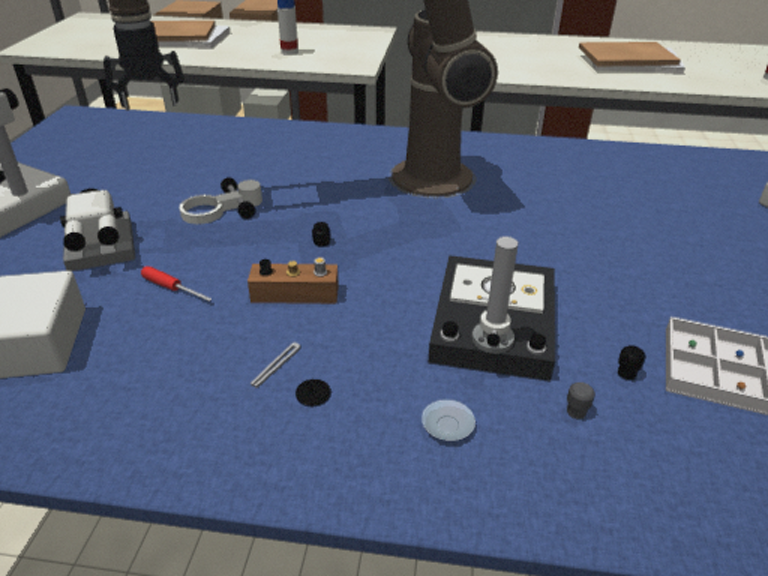

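The scene camera looks back at the robot. In the 1.5x picture the block is at (293,283) with its heads at (265,267), (293,268) and (320,267). The plate is at (497,288) on the stand, with the yellow ring near (530,290). I'll enlarge both.

```bash
python3 - <<'E'
from h import *
a=load("scene");b=load("side")
f=lambda c,x0,y0,w,h,k:cv2.resize(c["frame"][y0:y0+h,x0:x0+w,::-1],(w*k,h*k),interpolation=cv2.INTER_CUBIC)
m=np.vstack([np.hstack([f(a,160,165,70,45,5),f(a,280,150,90,45,5)])])
cv2.imwrite("pics/crop1.png",m)
for u,v in [(265,262),(293,263),(320,261)]: print("head",px(a,u/1.5,v/1.5,),px(a,u/1.5,v/1.5,74))
for u,v in [(530,290),(467,283),(506,240)]: print("pl",px(a,u/1.5,v/1.5),px(a,u/1.5,v/1.5,53))
E
```

```text
head [ 529.04382107 -266.20221611   73.3760165 ] [ 529.90265719 -265.88460975   74.        ]
head [ 519.8370708  -216.5609956    70.11664943] [ 525.20939927 -214.88188604   74.        ]
head [1446.20385487   72.9729261   739.73448809] [ 511.47671214 -167.89057003   74.        ]
pl [503.18414088 214.14908425  45.53775587] [513.32109918 212.63151594  53.        ]
pl [487.95778262 101.59415279  37.23068954] [509.4678155  100.95168365  53.        ]
pl [639.50533117 146.42828463 232.43296165] [354.17540858 172.40950456  53.        ]
```

View pics/crop1.png

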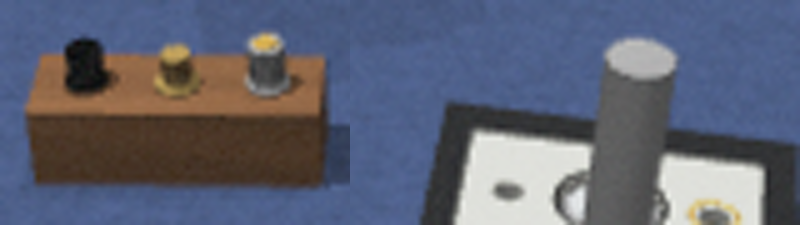

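View pics/side.png

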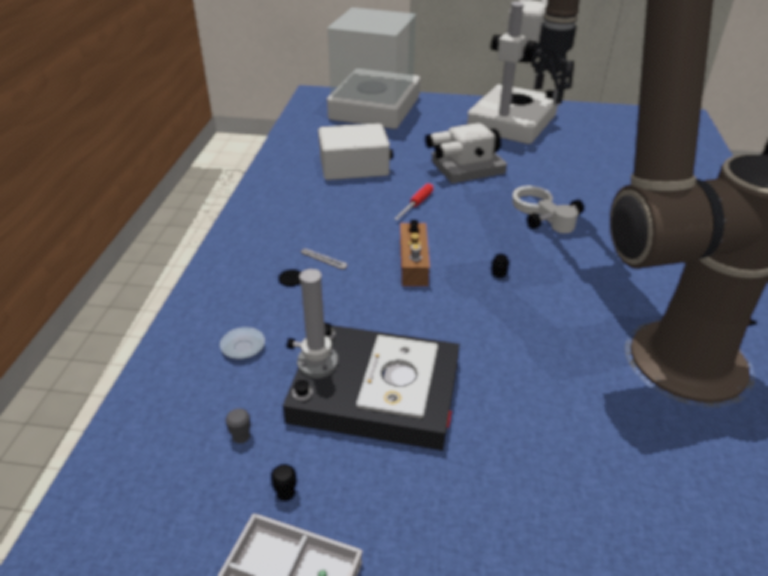

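The pin (silver, yellow dot) is in the block's left hole at crop (267,42). The spindle is in the middle at (176,48) and the bolt (black) on the right at (85,44). A black objective stands between the block and the robot. Next I'll measure the heads, the stand's edge and the wrist camera mounting.

```bash
python3 - <<'E'
from h import *
np.set_printoptions(precision=2,suppress=True)
a=load("scene")
for n,u,v,z in [("pin",267,42,78),("spi",176,48,71),("bolt",85,44,74)]: print(n,px(a,160+u/5,165+v/5,z))
for n,u,v in [("stand r",450,103),("stand l",796,145),("plate r",478,130),("plate l",765,165),("pinhole",713,215),("bolthole",509,190)]: print(n,px(a,280+(u-350)/5,150+v/5,45 if n[0]=='s' else 53))
c=grab("wrist");print(c["tool_from_camera"],c["fx"],c["cx"],c["cy"])
R=state()["tool_rot"];d=np.array([515,-168,170])-state()["ee_pos"];print(R.T@d)
E
```

```text
pin [ 514.26 -166.89   78.  ]
spi [ 517.7  -217.42   71.  ]
bolt [ 525.75 -266.17   74.  ]
stand r [415.43  65.65  45.  ]
stand l [427.6  261.55  45.  ]
plate r [451.91  82.85  53.  ]
plate l [461.42 241.05  53.  ]
pinhole [512.13 210.75  53.  ]
bolthole [506.23 102.1   53.  ]
[[   0.      0.95    0.32   83.78]
 [   1.     -0.      0.     -0.92]
 [   0.      0.32   -0.95 -143.47]
 [   0.      0.      0.      1.  ]] 318.27206481300067 248.72307796509182 195.3295321086602
[ 399.59 -258.51   60.84]
```

```bash
python3 -m jog '[[0,0,0,0,0,-0.12,0],[0,0,0,0,0,-0.12,0],[0,0,0,0,0,-0.12,0],[0,0,0,0,0,-0.12,0],[0,0,0,0,0,-0.12,0],[0,0,0,0,0,-0.12,0],[0,0,0,0,0,-0.12,0],[0,0,0,0,0,-0.12,0],[0,0,0,0,0,-0.10,0]]'; python3 -c "
from h import *
s=state();print(s['tool_rot'].round(3),s['joints'].round(0))"
```

```text
time_s: 0.9
ee_pos: [258.0, -568.9, 230.7]
tool_rot: [[0.079, 0.997, -0.0], [0.997, -0.079, 0.001], [0.001, -0.0, -1.0]]
force: [-1.1, -0.3, 0.3]
grip_width: 85.3
gripper_force: 0.0
[[ 0.079  0.997 -0.   ]
 [ 0.997 -0.079  0.001]
 [ 0.001 -0.    -1.   ]] [-70.  18.  94.  -0.  69. -65.]
```

```bash
python3 -m jog '[[0,0,0,0,0,-0.079,0],[3.5,2.2,0,0,0,0,0],[3.5,2.2,0,0,0,0,0],[3.5,2.2,0,0,0,0,0],[3.5,2.2,0,0,0,0,0],[3.5,2.2,0,0,0,0,0],[3.5,2.2,0,0,0,0,0],[3.5,2.2,0,0,0,0,0],[3.5,2.2,0,0,0,0,0],[3.5,2.2,0,0,0,0,0],[3.5,2.2,2,0,0,0,0],[3.5,2.2,2,0,0,0,0]]';python3 -m jog '[[1,1.3,1.5,0,0,0,0.1],[0,0,0,0,0,0,0.2],[0,0,0,0,0,0,0.3],[0,0,0,0,0,0,0.3]]'; python3 - <<'E'
from h import *
c=grab("wrist");save(c,"w1.png",k=1.5);s=state();print(s["ee_pos"],s["tool_rot"].round(3),s["force"],s["grip_width"])
E
```

```text
time_s: 1.9
ee_pos: [500.2, -190.8, 196.0]
tool_rot: [[0.006, 1.0, 0.004], [1.0, -0.006, -0.002], [-0.002, 0.004, -1.0]]
force: [0.9, -0.4, -0.4]
grip_width: 85.6
gripper_force: 0.0
time_s: 2.23
ee_pos: [511.2, -182.9, 180.3]
tool_rot: [[0.006, 1.0, -0.0], [1.0, -0.006, -0.001], [-0.001, -0.0, -1.0]]
force: [0.2, -0.7, 0.7]
grip_width: 60.0
gripper_force: 0.0
[ 511.3076671  -183.38436971  180.77609388] [[ 0.007  1.     0.001]
 [ 1.    -0.007 -0.001]
 [-0.001  0.001 -1.   ]] [ 0.04493354 -0.06849946  0.11375461] 59.893119749549584
```

View pics/w1.png

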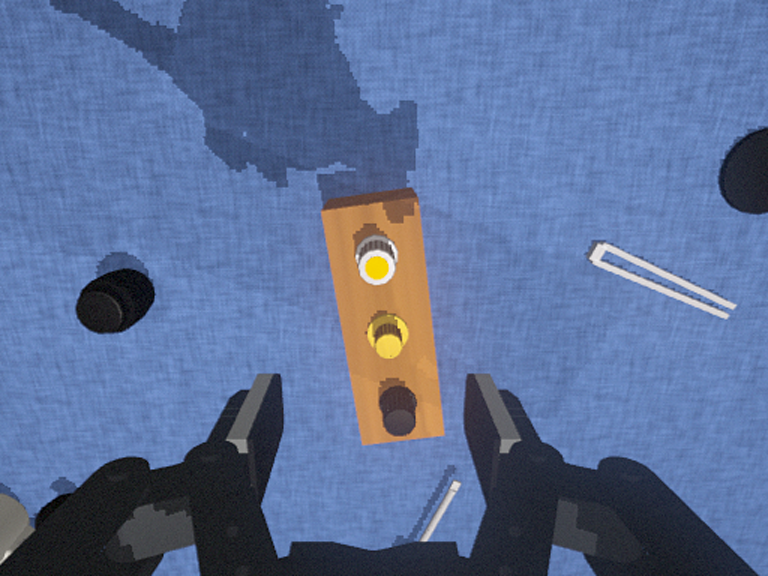

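The wrist view shows the pin's yellow dot at (377,267), the spindle at (388,344) and the bolt head at (399,411). The fingers lie either side of the block row.

```bash
python3 - <<'E'
from h import *
np.set_printoptions(precision=1,suppress=True)
c=load("wrist")
for u,v,z in [(377,267,78),(388,344,71),(399,411,74)]: print(px(c,u/1.5,v/1.5,z),px(c,u/1.5,v/1.5))
E
```

```text
[ 513.3 -167.6   78. ] [ 513.3 -166.9   80.3]
[ 519.6 -215.9   71. ] [ 519.6 -215.8   71.3]
[ 526.3 -258.9   74. ] [ 526.3 -258.4   74.8]
```

```bash
python3 -m jog '[[1.6,0.2,1,0,0,0,0.3],[0,0,3,0,0,0,0.3],[0,0,3,0,0,0,0.3],[0,0,3,0,0,0,0.3],[0,0,1.5,0,0,0,0.3],[0,0,0.7,0,0,0,0.4],[0,0,0,0,0,0,0.5]]' 50; python3 -m jog '[[0,0,0,0,0,0,0.6],[0,0,0,0,0,0,0.8],[0,0,0,0,0,0,1],[0,0,0,0,0,0,1],[0,0,0,0,0,0,1]]' 50; python3 - <<'E'
from h import *
c=grab("wrist");save(c,"w2.png",k=1.2);s=state();print(s["ee_pos"],s["force"],s["grip_width"])
E
```

```text
time_s: 2.87
ee_pos: [512.2, -167.1, 57.1]
tool_rot: [[0.008, 1.0, -0.002], [1.0, -0.008, 0.001], [0.001, -0.002, -1.0]]
force: [0.1, 0.5, 0.8]
grip_width: 42.9
gripper_force: 0.0
time_s: 3.28
ee_pos: [514.2, -167.3, 60.2]
tool_rot: [[0.005, 1.0, 0.001], [1.0, -0.005, -0.002], [-0.002, 0.001, -1.0]]
force: [-3.2, -1.4, 7.1]
grip_width: 18.2
gripper_force: 48.8
[ 514.1352344  -167.31206391   60.17653742] [-3.09080625 -1.74935677  5.81898535] 18.062406163420455
```

View pics/w2.png

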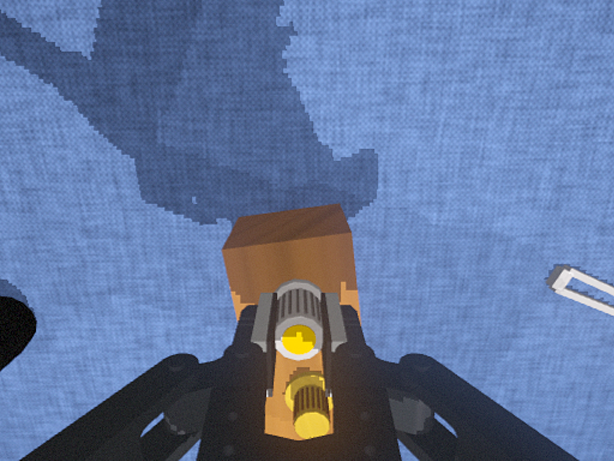

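The pin's grip is held between the pads, with the dot at (298,340) and the tips just above the collar. I'll lift it and look down each plate hole.

```bash
python3 -m jog '[[0,0,-1,0,0,0,1],[0,0,-2.5,0,0,0,1],[0,0,-2.5,0,0,0,1],[0,0,-1.5,0,0,0,1],[3,-0.1,0,0,0,0,1],[3.7,-0.15,0,0,0,0,1],[3.7,-0.15,0,0,0,0,1],[3.7,-0.15,0,0,0,0,1],[3.2,-0.1,0,0,0,0,1],[1.2,0,0,0,0,0,1],[0,0,0,0,0,0,1],[0,0,0,0,0,0,1]]' 60; python3 - <<'E'
from h import *
c=grab("wrist");np.savez("wb.npz",**{k:np.array(v) for k,v in c.items()});s=state();print(s["ee_pos"],s["force"],s["grip_width"])
print(c["fx"])
E
python3 -m jog '[[2,0,0,0,0,0,1],[3.7,0,0,0,0,0,1],[3.3,0,0,0,0,0,1],[1.7,0,0,0,0,0,1],[0,0,0,0,0,0,1],[0,0,0,0,0,0,1]]'
python3 - <<'E'
from h import *
c=grab("wrist");np.savez("wp.npz",**{k:np.array(v) for k,v in c.items()});s=state();print(s["ee_pos"],s["force"],s["grip_width"])
P=np.array(c["pose"])
def proj(c,p):
    P=np.linalg.inv(np.array(c["pose"]));q=P[:3,:3]@p+P[:3,3];return np.array([c["cx"]-c["fx"]*q[0]/q[2],c["cy"]+c["fy"]*q[1]/q[2]])
ims=[]
for n,p in [("wb",(507,102,53)),("wp",(512,211,53))]:
    d=load(n);u=proj(d,np.array(p,float)).round().astype(int);print(n,u)
    u=np.clip(u,[25,25],[512-25,384-25]);f=d["frame"][u[1]-25:u[1]+25,u[0]-25:u[0]+25,::-1];print("org",u-25)
    ims.append(cv2.resize(f,(400,400),interpolation=cv2.INTER_CUBIC))
cv2.imwrite("pics/holes.png",np.hstack(ims))
E
```

```text
time_s: 4.33
ee_pos: [508.7, 19.2, 133.8]
tool_rot: [[0.004, 1.0, 0.002], [1.0, -0.004, -0.001], [-0.001, 0.002, -1.0]]
force: [-0.1, -0.3, -0.8]
grip_width: 17.3
gripper_force: 59.4
[508.66467297  18.39509653 133.66648086] [-0.80417694 -0.80674399 -0.98309721] 17.85903253552357
318.27206481300067
time_s: 4.88
ee_pos: [509.2, 125.1, 133.1]
tool_rot: [[0.006, 1.0, 0.0], [1.0, -0.006, -0.001], [-0.001, 0.0, -1.0]]
force: [-0.1, 0.1, -0.8]
grip_width: 17.6
gripper_force: 59.4
[509.08575056 124.49352146 133.00762254] [ 0.03827723 -0.3643492  -1.93832607] 17.483950727897454
wb [245  89]
org [220  64]
wp [252  84]
org [227  59]
```

View pics/holes.png

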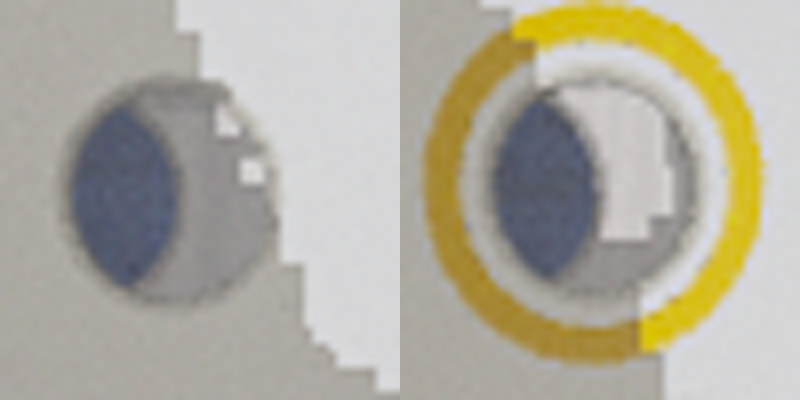

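Left crop is the bolt hole, right crop the pin hole. In each, the blue crescent of the seat hole shows on the −x side. Bolt plate hole centre is about (168,190), with the seat arc's rightmost point at 178 and its cusps' mid row at 197. Pin plate hole centre is about (593,187), with the arc edge at 600 and mid row 187.

```bash
python3 - <<'E'
from h import *
np.set_printoptions(precision=1,suppress=True)
b=load("wb");p=load("wp")
B=lambda u,v,z:px(b,220+u/8-.5,64+v/8-.5,z)
Q=lambda u,v,z:px(p,227+u/8-.5,59+v/8-.5,z)
print("bolt: plate",B(168,190,53),"arc",B(178,197,45),"left edge",B(72,197,53))
print("pin: plate",Q(193,187,53),"arc",Q(200,187,45),"left",Q(91,187,53), "right",Q(297,187,53), "tb",Q(193,75,53),Q(193,300,53))
print(state()["ee_pos"],state()["time_s"])
E
```

```text
bolt: plate [503.7 103.3  53. ] arc [504.4 102.7  45. ] left edge [495.7 102.8  53. ]
pin: plate [511.1 212.5  53. ] arc [511.7 212.6  45. ] left [502.6 212.6  53. ] right [519.7 212.5  53. ] tb [511.1 221.1  53. ] [511.  203.6  53. ]
[509.1 124.5 133. ] 4.9333
```

```bash
python3 -m jog '[[2.5,-0.1,0,0,0,0,1],[3.3,-0.1,0,0,0,0,1],[2.2,0,0,0,0,0,1],[0.8,0,0.5,0,0,0,1],[0,0,0.8,0,0,0,1],[0,0,0.6,0,0,0,1],[0,0,0.3,0,0,0,1],[0,0,0,0,0,0,1]]'; python3 - <<'E'
from h import *
c=grab("wrist");save(c,"w3.png",(120,150,400,380),2.8);s=state();print(s["ee_pos"],s["force"],s["grip_width"])
E
```

```text
time_s: 5.6
ee_pos: [506.0, 211.7, 109.2]
tool_rot: [[0.008, 1.0, -0.003], [1.0, -0.008, -0.002], [-0.002, -0.003, -1.0]]
force: [-0.0, 0.4, -0.5]
grip_width: 17.7
gripper_force: 59.4
[506.54472927 212.1691085  109.87958791] [-0.517987    0.00302914 -0.25921712] 17.711308794998402
```

View pics/w3.png

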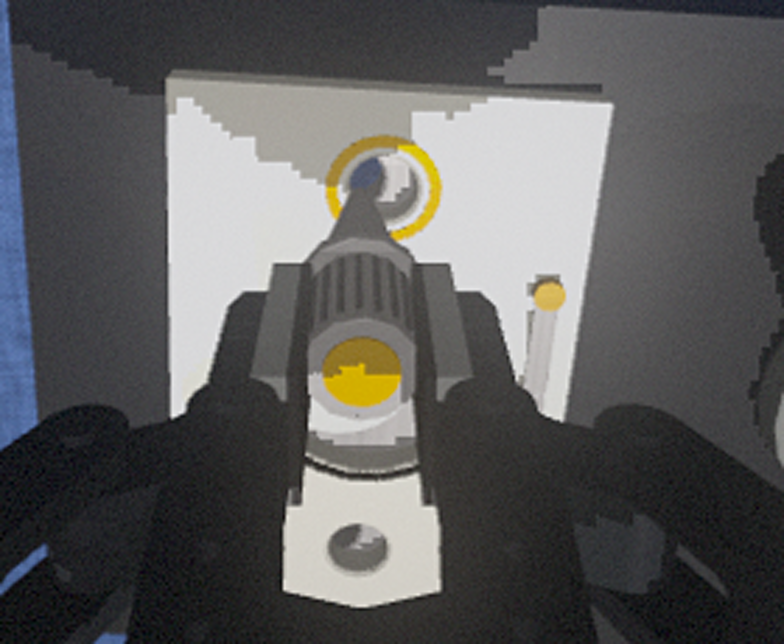

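The pin tip shows at (365,188), over the blue crescent at (367,175). I'll check it numerically.

```bash
python3 - <<'E'
from h import *
np.set_printoptions(precision=1,suppress=True)
c=load("wrist")
print("tip",px(c,120+365/2.8,150+188/2.8,55.9),"top",px(c,120+361/2.8,150+371/2.8,127.9),px(c,120+361/2.8,150+371/2.8))
print("hole",px(c,120+385/2.8,150+185/2.8,53))
E
```

```text
tip [507.  213.6  55.9] top [506.3 211.6 127.9] [506.3 211.2 127.4]
hole [511.9 213.1  53. ]
```

```bash
for i in 1 ; do python3 -m jog '[[0,0,0.3,0,0,0,1],[0,0,0.3,0,0,0,1],[0,0,0.2,0,0,0,1],[0,0,0,0,0,0,1]]'; done
```

```text
time_s: 5.98
ee_pos: [506.9, 213.5, 102.5]
tool_rot: [[0.006, 1.0, -0.001], [1.0, -0.006, -0.0], [-0.0, -0.001, -1.0]]
force: [-0.6, -0.1, -1.0]
grip_width: 17.8
gripper_force: 59.4
```

```bash
python3 -m jog '[[0,0,0.15,0,0,0,1],[0,0,0.15,0,0,0,1],[0,0,0.15,0,0,0,1],[0,0,0,0,0,0,1]]'
```

```text
time_s: 6.32
ee_pos: [507.1, 213.9, 98.2]
tool_rot: [[0.006, 1.0, -0.0], [1.0, -0.006, -0.0], [-0.0, -0.0, -1.0]]
force: [-0.3, 0.2, -1.1]
grip_width: 17.6
gripper_force: 59.4
```

```bash
python3 -m jog '[[0,0,0.15,0,0,0,1],[0,0,0.15,0,0,0,1],[0,0,0,0,0,0,1]]'
```

```text
time_s: 6.57
ee_pos: [507.5, 213.8, 95.4]
tool_rot: [[0.006, 1.0, 0.001], [1.0, -0.006, 0.0], [0.0, 0.001, -1.0]]
force: [0.3, -0.4, -1.2]
grip_width: 17.5
gripper_force: 59.5
```

```bash
python3 -m jog '[[0,-0.08,0.1,0,0,0,1],[0,-0.08,0.1,0,0,0,1],[0,0,0,0,0,0,1]]'
```

```text
time_s: 6.82
ee_pos: [507.2, 214.0, 94.2]
tool_rot: [[0.006, 1.0, 0.004], [1.0, -0.006, 0.001], [0.001, 0.004, -1.0]]
force: [2.3, -0.5, 0.3]
grip_width: 17.3
gripper_force: 59.5
```

```bash
python3 -m jog '[[0,-0.08,0.1,0,0,0,1],[0,-0.08,0.1,0,0,0,1],[0,0,0,0,0,0,1]]'
```

```text
time_s: 7.07
ee_pos: [506.9, 214.2, 92.9]
tool_rot: [[0.006, 1.0, 0.006], [1.0, -0.006, 0.001], [0.001, 0.006, -1.0]]
force: [5.5, -1.5, 4.0]
grip_width: 17.6
gripper_force: 59.8
```

```bash
python3 -m jog '[[0,-0.1,0,0,0,0,1],[0,-0.1,0,0,0,0,1],[0,0,0,0,0,0,1]]'
```

```text
time_s: 7.32
ee_pos: [504.9, 214.2, 92.9]
tool_rot: [[0.006, 1.0, 0.007], [1.0, -0.006, 0.001], [0.001, 0.007, -1.0]]
force: [5.8, -1.2, 3.7]
grip_width: 17.6
gripper_force: 59.7
```

```bash
python3 -m jog '[[0,-0.1,0,0,0,0,1],[0,-0.1,0,0,0,0,1],[0,0,0,0,0,0,1]]'
```

```text
time_s: 7.57
ee_pos: [502.9, 214.3, 92.9]
tool_rot: [[0.006, 1.0, 0.007], [1.0, -0.006, 0.001], [0.001, 0.007, -1.0]]
force: [5.6, -1.4, 3.0]
grip_width: 18.0
gripper_force: 59.7
```

```bash
python3 -m jog '[[-0.1,0,0.1,0,0,0,1],[-0.1,0,0.1,0,0,0,1],[0,0,0.1,0,0,0,1],[0,0,0,0,0,0,1]]'
```

```text
time_s: 7.9
ee_pos: [503.3, 212.8, 90.1]
tool_rot: [[0.006, 1.0, 0.007], [1.0, -0.006, 0.002], [0.002, 0.007, -1.0]]
force: [5.6, 0.5, 1.7]
grip_width: 17.2
gripper_force: 59.8
```

```bash
python3 -m jog '[[0,0,0.1,0,0,0,1],[0,0,0.1,0,0,0,1],[0,0,0.1,0,0,0,1],[0,0,0,0,0,0,1]]'
```

```text
time_s: 8.23
ee_pos: [503.8, 212.9, 87.3]
tool_rot: [[0.006, 1.0, 0.008], [1.0, -0.006, 0.003], [0.003, 0.008, -1.0]]
force: [5.9, 1.1, 2.6]
grip_width: 17.5
gripper_force: 59.8
```

```bash
python3 -m jog '[[0,-0.03,0.1,0,0,0,1],[0,-0.03,0.1,0,0,0,1],[0,-0.03,0.1,0,0,0,1],[0,-0.03,0.1,0,0,0,1],[0,0,0,0,0,0,1]]'
```

```text
time_s: 8.65
ee_pos: [504.0, 213.1, 84.2]
tool_rot: [[0.006, 1.0, 0.011], [1.0, -0.006, 0.003], [0.003, 0.011, -1.0]]
force: [7.1, -0.6, 3.9]
grip_width: 17.5
gripper_force: 59.9
```

```bash
python3 -m jog '[[0,-0.03,0.1,0,0,0,1],[0,-0.03,0.1,0,0,0,1],[0,-0.03,0.1,0,0,0,1],[0,0,0,0,0,0,1]]'
```

```text
time_s: 8.98
ee_pos: [504.1, 213.2, 81.7]
tool_rot: [[0.006, 1.0, 0.013], [1.0, -0.006, 0.003], [0.003, 0.013, -1.0]]
force: [7.3, 0.3, 4.8]
grip_width: 17.5
gripper_force: 60.0
```

```bash
python3 -m jog '[[0,-0.04,0.1,0.006,0,0,1],[0,-0.04,0.1,0.006,0,0,1],[0,-0.04,0.1,0,0,0,1],[0,0,0,0,0,0,1]]'
```

```text
time_s: 9.32
ee_pos: [504.2, 213.4, 79.4]
tool_rot: [[0.006, 1.0, 0.004], [1.0, -0.006, 0.004], [0.004, 0.004, -1.0]]
force: [8.6, -0.5, 7.2]
grip_width: 17.6
gripper_force: 60.2
```

```bash
python3 -m jog '[[0,-0.03,0.1,0,0,0,1],[0,-0.03,0.1,0,0,0,1],[0,-0.03,0.1,0,0,0,1],[0,0,0,0,0,0,1]]'
```

```text
time_s: 9.65
ee_pos: [502.1, 213.3, 76.0]
tool_rot: [[0.006, 1.0, 0.001], [1.0, -0.006, 0.004], [0.004, 0.001, -1.0]]
force: [5.4, 0.3, 2.9]
grip_width: 17.8
gripper_force: 59.8
```

```bash
python3 -m jog '[[0,0,0.1,0,0,0,1],[0,0,0.1,0,0,0,1],[0,0,0.1,0,0,0,1],[0,0,0,0,0,0,1]]'
```

```text
time_s: 9.98
ee_pos: [501.0, 213.1, 72.1]
tool_rot: [[0.006, 1.0, -0.001], [1.0, -0.006, 0.003], [0.003, -0.001, -1.0]]
force: [8.2, 0.4, 4.4]
grip_width: 17.5
gripper_force: 60.0
```

```bash
python3 -m jog '[[0,0,0.1,0,0,0,1],[0,0,0.1,0,0,0,1],[0,0,0,0,0,0,1]]'
```

```text
time_s: 10.23
ee_pos: [501.2, 213.0, 70.2]
tool_rot: [[0.006, 1.0, -0.0], [1.0, -0.006, 0.003], [0.003, -0.0, -1.0]]
force: [7.4, 0.5, 4.2]
grip_width: 17.5
gripper_force: 60.0
```

```bash
python3 -m jog '[[0,0.08,0.1,0,0,0,1],[0,0.08,0.1,0,0,0,1],[0,0,0.1,0,0,0,1],[0,0,0,0,0,0,1]]'
```

```text
time_s: 10.57
ee_pos: [501.6, 212.7, 66.4]
tool_rot: [[0.006, 1.0, -0.003], [1.0, -0.006, 0.002], [0.002, -0.003, -1.0]]
force: [7.2, -0.6, 2.0]
grip_width: 17.7
gripper_force: 59.9
```

```bash
python3 -m jog '[[0,0.05,0.1,0,0,0,1],[0,0,0.1,0,0,0,1],[0,0,0,0,0,0,1]]'
```

```text
time_s: 10.82
ee_pos: [501.7, 212.6, 64.2]
tool_rot: [[0.006, 1.0, -0.004], [1.0, -0.006, 0.002], [0.002, -0.004, -1.0]]
force: [7.1, -0.7, 1.3]
grip_width: 18.0
gripper_force: 59.9
```

```bash
python3 -m jog '[[0,0.1,0.08,0,0,0,1],[0,0.1,0,0,0,0,1],[0,0,0,0,0,0,1]]'
```

```text
time_s: 11.07
ee_pos: [502.0, 212.6, 63.2]
tool_rot: [[0.006, 1.0, -0.008], [1.0, -0.006, 0.002], [0.002, -0.008, -1.0]]
force: [4.0, -0.2, 6.3]
grip_width: 17.8
gripper_force: 60.1
```

```bash
python3 -m jog '[[0,0.05,0.06,0,0,0,1],[0,0,0,0,0,0,1]]'
```

```text
time_s: 11.23
ee_pos: [502.0, 212.6, 63.2]
tool_rot: [[0.006, 1.0, -0.009], [1.0, -0.006, 0.001], [0.001, -0.009, -1.0]]
force: [1.2, -1.4, 9.5]
grip_width: 17.5
gripper_force: 60.6
```

Contact force rose at TCP z 63.2, which is the collar on the plate. I'll release, rise and look.

```bash
python3 -m jog '[[0,0,-0.08,0,0,0,0.9],[0,0,0,0,0,0,0.7],[0,0,0,0,0,0,0.5],[0,0,0,0,0,0,0.3],[0,0,0,0,0,0,0.3],[0,0,-1,0,0,0,0.3],[0,0,-3,0,0,0,0.3],[0,0,-3,0,0,0,0.3],[-3.5,0,-1,-0.01,0,0,0.3],[-4,0,0,0,0,0,0.3],[-1.5,0,0,0,0,0,0.3],[0,0,0,0,0,0,0.3]]'; python3 - <<'E'
from h import *
c=grab("wrist");np.savez("wq.npz",**{k:np.array(v) for k,v in c.items()});save(c,"w4.png",(150,20,350,170),4);s=state();print(s["ee_pos"],s["force"],s["grip_width"])
E
```

```text
time_s: 12.23
ee_pos: [500.3, 119.1, 142.6]
tool_rot: [[0.009, 1.0, -0.002], [1.0, -0.009, -0.001], [-0.001, -0.002, -1.0]]
force: [-0.1, 0.7, 0.9]
grip_width: 59.7
gripper_force: 0.0
[500.42345235 120.69763388 142.40850916] [ 0.69868699  0.51590618 -0.19710657] 59.73890836109594
```

View pics/w4.png

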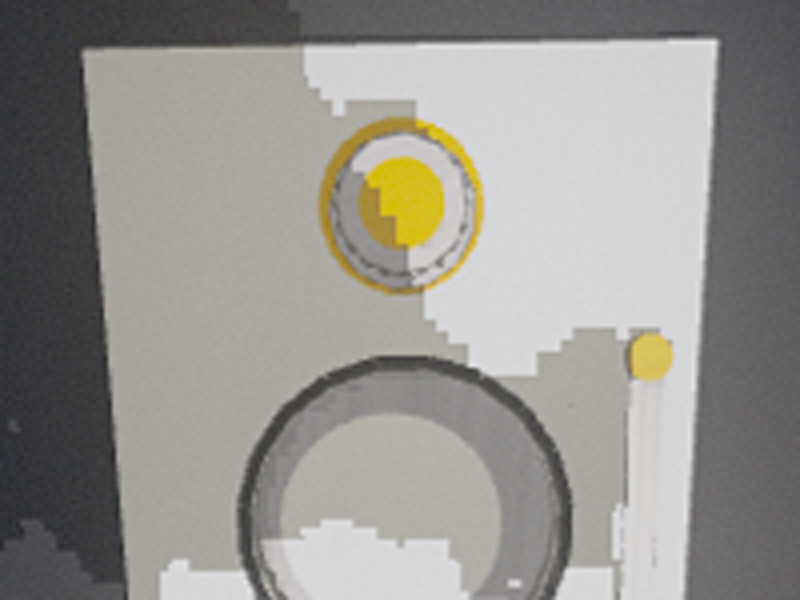

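The pin stands upright in the yellow ring, with its dot at (402,200) concentric with the ring at (402,205). Now the bolt.

```bash
python3 -m jog '[[-2.5,0.1,0,0,0,0,0.3],[-3.9,0.26,0,0,0,0,0.3],[-3.9,0.26,0,0,0,0,0.3],[-3.9,0.26,0,0,0,0,0.3],[-3.9,0.26,0,0,0,0,0.3],[-3.9,0.26,0,0,0,0,0.3],[-3.9,0.26,0,0,0,0,0.3],[-3.9,0.26,0,0,0,0,0.3],[-3.9,0.26,0,0,0,0,0.3],[-3,0.1,0,0,0,0,0.3],[-1.5,0,0,0,0,0,0.3],[0,0,0,0,0,0,0.3]]'; python3 - <<'E'
from h import *
np.set_printoptions(precision=1,suppress=True)
q=load("wq");print("pin dot",px(q,150+402/4,20+200/4,81))
c=grab("wrist");save(c,"w5.png",(150,120,350,270),4);s=state();print(s["ee_pos"],s["force"],s["grip_width"])
E
```

```text
time_s: 13.28
ee_pos: [521.9, -262.5, 141.9]
tool_rot: [[0.009, 1.0, -0.001], [1.0, -0.009, -0.001], [-0.001, -0.001, -1.0]]
force: [0.4, 0.1, 1.0]
grip_width: 60.0
gripper_force: 0.0
pin dot [502.2 213.   81. ]
[ 521.5 -260.3  141.5] [ 0.   0.8 -0.5] 60.06879728207823
```

View pics/w5.png

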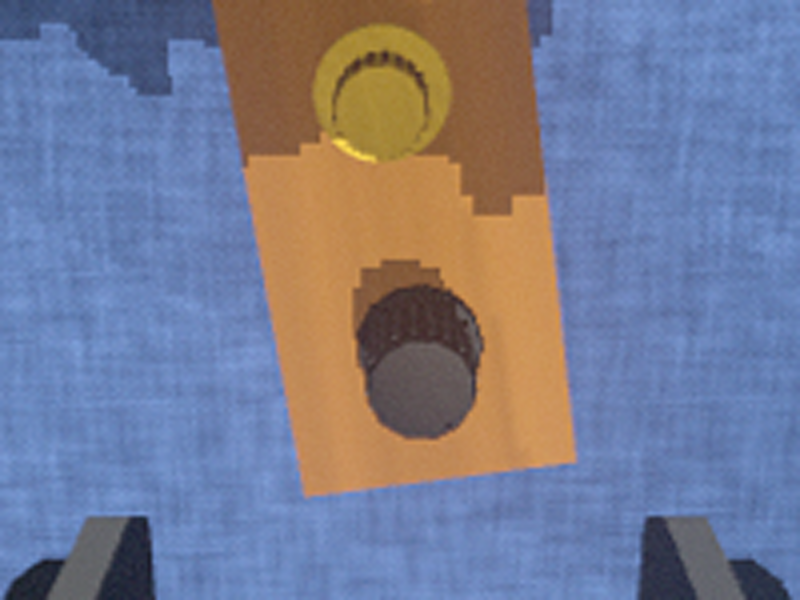

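The bolt head top is at (421,390) and the spindle at (382,108).

```bash
python3 - <<'E'
from h import *
np.set_printoptions(precision=1,suppress=True)
q=load("wrist");print(px(q,150+421/4-.4,120+390/4-.4,74),px(q,150+382/4-.4,120+108/4-.4,71))
print(state()["ee_pos"])
E
```

```text
[ 526.3 -266.7   74. ] [ 519.9 -216.4   71. ]
[ 521.5 -260.3  141.5]
```

```bash
python3 -m jog '[[-0.5,0.5,2,0,0,0,0.3],[0,0,2.5,0,0,0,0.35],[0,0,1.5,0,0,0,0.4],[0,0,0,0,0,0,0.4],[0,0,0,0,0,0,0.4]]'
```

```text
time_s: 13.75
ee_pos: [525.2, -262.5, 80.6]
tool_rot: [[0.004, 1.0, -0.005], [1.0, -0.004, 0.003], [0.003, -0.005, -1.0]]
force: [0.3, -0.8, 0.3]
grip_width: 51.1
gripper_force: 0.0
```

```bash
python3 -m jog '[[-0.4,0.1,0,0,0,0,0.4],[0,0,1,0,0,0,0.45],[0,0,0.9,0,0,0,0.5],[0,0,0.2,0,0,0,0.5],[0,0,0,0,0,0,0.5]]'
```

```text
time_s: 14.17
ee_pos: [526.0, -268.7, 59.7]
tool_rot: [[0.006, 1.0, -0.004], [1.0, -0.006, 0.001], [0.001, -0.004, -1.0]]
force: [-0.4, -0.2, -0.7]
grip_width: 42.6
gripper_force: 0.0
```

```bash
python3 -m jog '[[0,0,0,0,0,0,0.6],[0,0,0,0,0,0,0.8],[0,0,0,0,0,0,1],[0,0,0,0,0,0,1],[0,0,0,0,0,0,1]]' 60
```

```text
time_s: 14.58
ee_pos: [527.4, -269.6, 61.3]
tool_rot: [[0.006, 1.0, -0.001], [1.0, -0.006, -0.001], [-0.001, -0.001, -1.0]]
force: [0.9, -0.6, 1.9]
grip_width: 16.9
gripper_force: 58.6
```

```bash
python3 -m jog '[[0,0,-1,0,0,0,1],[0,0,-2.5,0,0,0,1],[0,0,-2.5,0,0,0,1],[2,-0.3,-1,0,0,0,1],[3.8,-0.38,0,0,0,0,1],[3.8,-0.38,0,0,0,0,1],[3.8,-0.38,0,0,0,0,1],[3.8,-0.38,0,0,0,0,1],[3.8,-0.38,0,0,0,0,1],[3.8,-0.4,0,0,0,0,1],[2.7,-0.4,0,0,0,0,1],[1.3,0,0,0,0,0,1]]' 60;python3 -m jog '[[0,0,0,0,0,0,1],[0,0,0,0,0,0,1],[0,0,0,0,0,0,1]]'; python3 - <<'E'
from h import *
c=grab("wrist");s=state();print(s["ee_pos"],s["force"],s["grip_width"])
f=lambda x,y,w,h,k:cv2.resize(c["frame"][y:y+h,x:x+w,::-1],(w*k,h*k),interpolation=cv2.INTER_CUBIC)
cv2.imwrite("pics/w6.png",np.hstack([f(220,60,50,60,8),f(200,200,100,120,4)]))
E
```

```text
time_s: 15.58
ee_pos: [497.4, 22.1, 131.2]
tool_rot: [[0.003, 1.0, -0.003], [1.0, -0.003, 0.001], [0.001, -0.003, -1.0]]
force: [-0.2, 0.1, -1.4]
grip_width: 17.2
gripper_force: 59.3
time_s: 15.83
ee_pos: [499.1, 18.3, 131.3]
tool_rot: [[0.006, 1.0, -0.001], [1.0, -0.006, -0.001], [-0.001, -0.001, -1.0]]
force: [0.2, 0.5, -1.4]
grip_width: 16.7
gripper_force: 59.3
[499.11399083  18.01464942 131.14577587] [ 0.02436147 -0.94589562 -1.11825848] 17.35471272467589
```

View pics/w6.png

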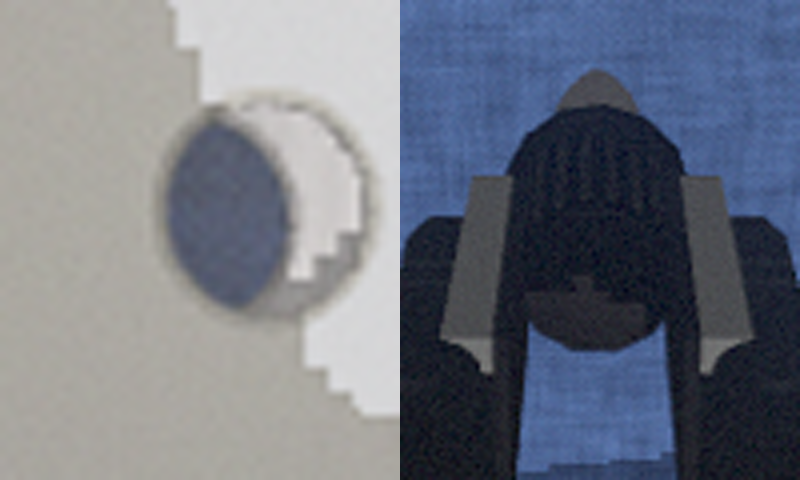

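The crescent at the bolt hole spans columns 165–290 at row 212, and the plate hole centre is about (268,207). The bolt hangs straight in the pads, with its end at (597,75) and its head top at about (597,318).

```bash
python3 - <<'E'
from h import *
np.set_printoptions(precision=1,suppress=True)
c=load("wrist");H=lambda u,v,z:px(c,220+u/8-.5,60+v/8-.5,z);T=lambda u,v,z:px(c,200+(u-400)/4-.4,200+v/4-.4,z)
print("plate",H(268,207,53),"left",H(165,212,53),"arc",H(290,212,45))
print("end far edge",T(597,69,86),"head c",T(597,318,144),"head near edge",T(597,352,144),"far",T(597,280,144))
print(state()["ee_pos"])
E
```

```text
plate [502.4 103.6  53. ] left [493.9 103.3  53. ] arc [504.4 103.2  45. ]
end far edge [499.3  23.8  86. ] head c [499.3  16.  144. ] head near edge [499.3  11.2 144. ] far [499.3  21.1 144. ]
[499.1  18.  131.1]
```

```bash
python3 -m jog '[[2.5,0,0.5,0,0,0,1],[3.2,0,0.5,0,0,0,1],[2,0,1,0,0,0,1],[0.5,0,0.8,0,0,0,1],[0,0,0.3,0,0,0,1],[0,0,0,0,0,0,1],[0,0,0,0,0,0,1]]'; python3 -c "
from h import *
for i in range(2): grab('wrist');print(state()['ee_pos'],state()['force'])"
```

```text
time_s: 16.47
ee_pos: [499.2, 99.5, 99.6]
tool_rot: [[0.007, 1.0, -0.003], [1.0, -0.007, -0.001], [-0.001, -0.003, -1.0]]
force: [0.9, -0.2, -1.0]
grip_width: 16.9
gripper_force: 59.3
[499.54008868  99.5773038   99.96696519] [-0.35342049 -0.57155993 -0.44217647]
[499.7728617   99.69210896 100.22580813] [ 0.02161591 -0.29686559 -0.88146332]
```

```bash
python3 -m jog '[[0.05,-0.06,0.2,0,0,0,1],[0,0,0.2,0,0,0,1],[0,0,0.2,0,0,0,1],[0,0,0.1,0,0,0,1],[0,0,0,0,0,0,1]]'
```

```text
time_s: 16.98
ee_pos: [498.4, 101.3, 92.5]
tool_rot: [[0.006, 1.0, -0.003], [1.0, -0.006, -0.0], [-0.0, -0.003, -1.0]]
force: [-0.3, -0.1, -1.3]
grip_width: 17.2
gripper_force: 59.3
```

```bash
python3 -m jog '[[0,0,0.15,0,0,0,1],[0,0,0.15,0,0,0,1],[0,0,0.1,0,0,0,1],[0,0,0,0,0,0,1]]'
```

```text
time_s: 17.32
ee_pos: [499.1, 101.4, 88.9]
tool_rot: [[0.006, 1.0, -0.001], [1.0, -0.006, -0.0], [-0.0, -0.001, -1.0]]
force: [0.5, -0.3, -0.1]
grip_width: 17.6
gripper_force: 59.4
```

```bash
python3 -m jog '[[0,0,0.15,0,0,0,1],[0,0,0.1,0,0,0,1],[0,0,0,0,0,0,1]]'
```

```text
time_s: 17.57
ee_pos: [499.6, 101.4, 86.6]
tool_rot: [[0.006, 1.0, 0.0], [1.0, -0.006, 0.0], [0.0, 0.0, -1.0]]
force: [0.9, -1.2, 0.4]
grip_width: 17.3
gripper_force: 59.5
```

```bash
python3 -m jog '[[-0.1,-0.1,0.1,0,0,0,1],[0,-0.1,0.1,0,0,0,1],[0,-0.1,0,0,0,0,1],[0,0,0,0,0,0,1]]'
```

```text
time_s: 17.9
ee_pos: [498.0, 100.6, 85.4]
tool_rot: [[0.006, 1.0, 0.004], [1.0, -0.006, 0.001], [0.001, 0.004, -1.0]]
force: [5.2, -0.3, 1.2]
grip_width: 17.6
gripper_force: 59.5
```

```bash
python3 -m jog '[[0,-0.1,0,0,0,0,1],[0,-0.1,0,0,0,0,1],[0,0,0,0,0,0,1]]'
```

```text
time_s: 18.15
ee_pos: [495.8, 100.5, 85.3]
tool_rot: [[0.006, 1.0, 0.003], [1.0, -0.006, 0.0], [0.0, 0.003, -1.0]]
force: [5.4, -0.4, 2.0]
grip_width: 17.3
gripper_force: 59.5
```

```bash
python3 -m jog '[[0,0,0.1,0,0,0,1],[0,0,0.1,0,0,0,1],[0,0,0.1,0,0,0,1],[0,0,0,0,0,0,1]]'
```

```text
time_s: 18.48
ee_pos: [496.0, 100.4, 82.2]
tool_rot: [[0.006, 1.0, 0.003], [1.0, -0.006, 0.0], [0.0, 0.003, -1.0]]
force: [4.8, -0.1, 1.2]
grip_width: 17.3
gripper_force: 59.5
```

```bash
python3 -m jog '[[0,0,0.1,0,0,0,1],[0,0,0.1,0,0,0,1],[0,0,0.1,0,0,0,1],[0,0,0,0,0,0,1]]'
```

```text
time_s: 18.82
ee_pos: [496.0, 100.4, 79.2]
tool_rot: [[0.006, 1.0, 0.003], [1.0, -0.006, 0.0], [0.0, 0.003, -1.0]]
force: [5.8, -0.2, 1.1]
grip_width: 17.1
gripper_force: 59.5
```

```bash
python3 -m jog '[[0,0,0.1,0,0,0,1],[0,0,0.1,0,0,0,1],[0,0,0.1,0,0,0,1],[0,0,0,0,0,0,1]]'
```

```text
time_s: 19.15
ee_pos: [496.1, 100.5, 76.3]
tool_rot: [[0.006, 1.0, 0.003], [1.0, -0.006, 0.0], [0.0, 0.003, -1.0]]
force: [6.0, -0.4, 1.8]
grip_width: 17.1
gripper_force: 59.5
```

```bash
python3 -m jog '[[0,0,0.1,0,0,0,1],[0,0,0.1,0,0,0,1],[0,0,0.1,0,0,0,1],[0,0,0.1,0,0,0,1],[0,0,0.1,0,0,0,1],[0,0,0,0,0,0,1]]'
```

```text
time_s: 19.65
ee_pos: [496.1, 100.5, 71.3]
tool_rot: [[0.006, 1.0, 0.003], [1.0, -0.006, 0.0], [0.0, 0.003, -1.0]]
force: [5.7, 0.5, 1.9]
grip_width: 17.3
gripper_force: 59.5
```

```bash
python3 -m jog '[[0,0,0.1,0,0,0,1],[0,0,0.1,0,0,0,1],[0,0,0.1,0,0,0,1],[0,0,0.1,0,0,0,1],[0,0,0,0,0,0,1]]'
```

```text
time_s: 20.07
ee_pos: [496.2, 100.4, 67.3]
tool_rot: [[0.006, 1.0, 0.003], [1.0, -0.006, 0.0], [0.0, 0.003, -1.0]]
force: [5.4, -1.0, 2.4]
grip_width: 17.0
gripper_force: 59.6
```

```bash
python3 -m jog '[[0,0,0.1,0,0,0,1],[0,0,0.1,0,0,0,1],[0,0,0,0,0,0,1]]'
```

```text
time_s: 20.32
ee_pos: [496.2, 100.4, 65.4]
tool_rot: [[0.006, 1.0, 0.003], [1.0, -0.006, 0.0], [0.0, 0.003, -1.0]]
force: [6.0, -0.8, 1.9]
grip_width: 16.8
gripper_force: 59.6
```

Last bit down while relieving the sideways force.

```bash
python3 -m jog '[[0,0.08,0.08,0,0,0,1],[0,0.08,0.05,0,0,0,1],[0,0,0,0,0,0,1]]'
```

```text
time_s: 20.57
ee_pos: [496.4, 100.4, 64.2]
tool_rot: [[0.006, 1.0, -0.0], [1.0, -0.006, 0.0], [0.0, -0.0, -1.0]]
force: [3.9, -0.1, 7.0]
grip_width: 16.9
gripper_force: 60.3
```

```bash
python3 -m jog '[[0,0.05,0.08,0,0,0,1],[0,0,0.05,0,0,0,1],[0,0,0,0,0,0,1]]'
```

```text
time_s: 20.82
ee_pos: [496.5, 100.4, 64.1]
tool_rot: [[0.006, 1.0, -0.002], [1.0, -0.006, -0.0], [-0.0, -0.002, -1.0]]
force: [-0.6, -1.6, 16.8]
grip_width: 17.3
gripper_force: 61.2
```

The flange is seated. I'll release and withdraw. My 10 picture views are used, so I'll check the result by depth.

```bash
python3 -m jog '[[0,0,-0.15,0,0,0,0.9],[0,0,0,0,0,0,0.7],[0,0,0,0,0,0,0.5],[0,0,0,0,0,0,0.3],[0,0,0,0,0,0,0.3],[0,0,-1,0,0,0,0.3],[0,0,-3,0,0,0,0.3],[0,0,-4,0,0,0,0.3],[-3.5,0,-3,0,0,0,0.3],[-3.5,0,0,0,0,0,0.3],[0,0,0,0,0,0,0.3],[0,0,0,0,0,0,0.3]]'; python3 - <<'E'
from h import *
np.set_printoptions(precision=1,suppress=True)
c=grab("wrist");print(state()["ee_pos"],state()["force"])
v,u=np.mgrid[0:384,0:512];r=np.stack([(u-c["cx"])/c["fx"],-(v-c["cy"])/c["fy"],-np.ones(u.shape)],-1)
P=c["pose"];W=P[:3,3]+c["depth"][...,None]*(r@P[:3,:3].T)
for n,(x,y),h in [("pin",(502,213),81),("bolt",(496.5,103.4),77)]:
    m=(np.hypot(W[...,0]-x,W[...,1]-y)<16)&(W[...,2]>h-6)&(W[...,2]<h+30)&(c["depth"]>0)
    q=W[m];print(n,m.sum(),q.mean(0) if m.any() else "",np.percentile(q[:,2],[10,50,90]) if m.any() else "")
m=(np.abs(W[...,0]-500)<60)&(np.abs(W[...,1]-160)<60)&(np.abs(W[...,2]-53)<5);q=W[m];A=np.c_[q[:,:2]-[500,160],np.ones(len(q))]
print("plate fit",np.linalg.lstsq(A,q[:,2],rcond=None)[0])
E
```

```text
time_s: 21.82
ee_pos: [495.4, 32.6, 171.3]
tool_rot: [[0.009, 1.0, -0.001], [1.0, -0.009, 0.0], [0.0, -0.001, -1.0]]
force: [0.2, 0.5, -0.6]
grip_width: 59.7
gripper_force: 0.0
[494.9  33.5 170.5] [ 0.2  0.4 -0.6]
pin 0  
bolt 623 [496.2 103.5  77.8] [76.9 77.8 78.8]
plate fit [ 0. -0. 54.]
```

```bash
python3 -m jog '[[3.5,0,0,0,0,0,0.3],[3.5,0,0,0,0,0,0.3],[1.5,0,0,0,0,0,0.3],[0,0,0,0,0,0,0.3],[0,0,0,0,0,0,0.3]]'; python3 - <<'E'
from h import *
np.set_printoptions(precision=3,suppress=True)
c=grab("wrist")
v,u=np.mgrid[0:384,0:512];r=np.stack([(u-c["cx"])/c["fx"],-(v-c["cy"])/c["fy"],-np.ones(u.shape)],-1)
P=c["pose"];W=P[:3,3]+c["depth"][...,None]*(r@P[:3,:3].T)
for n,(x,y),h in [("pin",(502,213),81),("bolt",(496.5,103.4),77)]:
    m=(np.hypot(W[...,0]-x,W[...,1]-y)<16)&(W[...,2]>h-4)&(W[...,2]<h+20)&(c["depth"]>0)
    q=W[m];print(n,m.sum(),q.mean(0) if m.any() else "")
m=(np.abs(W[...,0]-500)<60)&(np.abs(W[...,1]-160)<80)&(np.abs(W[...,2]-53)<5);q=W[m];A=np.c_[q[:,:2]-[500,160],np.ones(len(q))]
print("plate fit",np.linalg.lstsq(A,q[:,2],rcond=None)[0],state()["force"],state()["ee_pos"])
E
```

```text
time_s: 22.28
ee_pos: [494.8, 120.2, 169.4]
tool_rot: [[0.002, 1.0, -0.005], [1.0, -0.002, -0.001], [-0.001, -0.005, -1.0]]
force: [0.3, 0.2, -0.0]
grip_width: 59.9
gripper_force: 0.0
pin 717 [501.836 212.275  82.011]
bolt 486 [496.219 104.43   77.505]
plate fit [ 0.001  0.001 53.948] [0.491 0.18  0.755] [494.967 119.313 169.454]
```

Both are home: the pin top stands 28.1 mm above the plate (28 expected), the bolt top 23.6–23.8 mm (24 expected), and the plate is flat.

```bash
python3 -c "
from rig import ctrl
print(ctrl.close_job())"
```

```text
the job is handed in; nothing more can be done
None
```

The job is handed in at about 22 s of 72: the pin and then the bolt are home, confirmed by depth readings with the plate flat, and the highest wrist force read while inserting either was about 17 N; no verdict came back.

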